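# Pack the carrying tray for a soldering call-out

## Task

Pack the grey carrying tray for a soldering call-out: stand the reel of solder in the wide nest of the yellow block, stand the red flux bottle in the nest of the red block, lay the soldering iron lengthwise in the lane with the steel cheeks and the blue screwdriver lengthwise in the lane with the blue cheeks (either way round). The red screwdriver and the white bottle are not part of the kit: leave them where they lie. When all four things are in, swing the folded carrying handle up until it stands upright, and let go.

Things in the scene. Friction and masses are not known exactly. Their poses are not given: they have to be found in the camera images.
- solder_reel: reel of solder: black flanges, pale wire, standing on one flange, 52 mm across, 35 mm tall, 0.2 kg; loose; origin at the centre of its underside, z up along its axis
- red_bottle: small red plastic bottle (flux), standing; body 24 mm across and 33 mm tall, with a thin nozzle up to 40 mm; loose, 15 g; origin at the centre of its underside, z up
- soldering_iron: soldering iron lying flat on the right-hand oak table (5 mm lower than the desk): black handle with red collar, bare steel shaft; 198 mm long along its own y; handle 22 mm wide and tall, y = -31 to +99 mm; shaft 8 mm thick on to y = -99 mm, 7 mm clear of the surface; 0.12 kg, balances near y = +35 mm: grip there across x; loose; origin mid-length on the underside
- blue_driver: screwdriver with a blue handle lying flat on the right-hand oak table (5 mm lower than the desk), 170 mm long along its own y; handle 20 mm wide, 17 mm tall, y = +3 to +75 mm; thin steel shaft on to y = -85 mm, 6 mm clear of the surface; 45 g, balances near y = +37 mm: grip there across x; loose; origin mid-length on the underside
- red_driver: look-alike, not part of the kit: screwdriver with a red handle lying on the same table, 160 x 18 x 16 mm, long along its own y, handle at +y; loose; origin at the middle of its length, on the underside
- white_bottle: look-alike, not part of the kit: small white bottle of the same shape as the red one, 20 mm across, 38 mm tall; loose; origin at the centre of its underside
- tray: grey carrying tray, fixed on the desk, 242 (its x) x 182 mm (its y), walls 44 mm high; origin at its centre on the table, z up. Two lanes along x, centred at y = +62 mm (steel cheeks, for the iron) and y = -62 mm (blue cheeks, for the driver): flat beds 232 mm long, top at 46 mm, open in the middle; at |x| = 65 to 115 mm cheeks 40 mm apart rise to 58 mm. Centre things lengthwise within 25 mm
- reel_nest: yellow block 77 x 77 mm in one of three bays in a row along the tray's middle (which one varies), fixed, square to the tray; round nest 68 mm across in its middle for the solder reel; origin at the centre of its underside, block top 40 mm above the origin, nest floor 28 mm above it
- bottle_nest: red block 77 x 77 mm in another of the three bays, fixed, square to the tray; round nest 42 mm across in its middle for the red bottle; origin at the centre of its underside, block top 40 mm above the origin, nest floor 26 mm above it. (The third bay holds a black bin with a pack of cells already in it. A wall shelf hangs 0.53 m above the rear of the desk, close behind the tray.)
- handle (a joint): the tray's steel carrying handle: turns about the tray's x at tray y = 0, 52 mm above the table; 0 = folded level to the tray's +y side (starts at 0 to 0.2 rad), 1.57 upright, stop 1.62. Stiff (0.22 N m): stays where left. Bar along x, 135 mm from the hinge: at angle q its middle is at tray x = 0, y = 135 cos q, height 52 + 135 sin q mm; black rubber grip there, 15 mm thick, 110 mm long
Things that resemble listed ones, but are neither listed nor needed, are in the scene too. What is shaped like the solder_reel but purple or turquoise is not meant.

How it is judged (in metres and radians):
On the way, in this order (a step that is already met when the one before it is completed fails the run):
1. the reel, the red bottle, the iron and the blue screwdriver are all in their places (horizontal distance between solder_reel and reel_nest below 0.012 m and angle between each of solder_reel, red_bottle's own z axis and vertical below 0.15 rad and z of solder_reel in the frame of reel_nest between 0.024 and 0.032 m and horizontal distance between red_bottle and bottle_nest below 0.012 m and z of red_bottle in the frame of bottle_nest between 0.022 and 0.03 m and y of soldering_iron in the frame of tray between 0.049 and 0.075 m and x of soldering_iron in the frame of tray between -0.028 and 0.028 m and z of soldering_iron in the frame of tray between 0.04 and 0.072 m and angle between the y axis of each of soldering_iron, blue_driver and the x axis of tray, either way round below 0.15 rad and y of blue_driver in the frame of tray between -0.075 and -0.049 m and x of blue_driver in the frame of tray between -0.028 and 0.028 m and z of blue_driver in the frame of tray between 0.04 and 0.072 m), for 0.2 s.
2. the handle is swung up (value of joint handle above 1.4 rad), for 0.2 s.
At the end, for the whole second after the job is handed in: reel and red bottle upright on their nest floors (12 mm of centre, 4 mm of height, 0.15 rad); iron and blue screwdriver in their lanes (13 mm sideways, 28 mm lengthwise, 0.15 rad); handle above 1.40 rad; all at rest; red screwdriver and white bottle within 30 mm of their start (all of step 1 and value of joint handle above 1.4 rad and linear speed of each of solder_reel, red_bottle, soldering_iron, blue_driver below 0.02 m/s and distance of each of red_driver, white_bottle from where it was at the start of the episode below 0.03 m); the robot touches nothing.
It fails at once if the look-alike red screwdriver is moved by more than 30 mm (distance of red_driver from where it was at the start of the episode above 0.03 m).
It fails at once if the look-alike white bottle is moved by more than 30 mm (distance of white_bottle from where it was at the start of the episode above 0.03 m).
It also fails if it takes over 106 s, if anything falls off the work surface, if the arm or the gripper's body presses on something with over 40 N, if the wrist force passes 120 N, or if a joint passes its speed limit or range.

## Robot

A 6-joint arm with a two-finger parallel gripper is mounted at the origin on a cart in front of the work surface, level with it; the furniture and walls round the work are solid. World frame = base frame: x ahead of the robot, y to its left, z up, the work surface at z = 0. Lengths are in mm, angles in rad, forces in N, time in s.
With the tool pointing down it reaches from about 250 to 800 mm from the base axis. Payload 3.9 kg.
Tool frame: the origin (TCP) lies midway between the tips of the shut fingers; the grasp point (between the pads) lies 19 mm behind it; z points along the fingers, y is the line along which they close (so a half turn about z gives the same grasp; the last joint's range is limited). The gripper opens to 85 mm and grips with 20 to 120 N. Pads are 22 mm wide; open, the fingers measure 114 mm over their backs; the gripper's body (76 mm by 85 mm) begins 54 mm behind the grasp point. The pads swing forward as they close: fully open they stand 13 mm farther back than shut.
Start: joints at [-1.214, 0.26, -0.138, 1.173, 0, 1.571], TCP at [183.366, -491.927, 203.304] pointing down, gripper open.
Joint ranges: [-2.78, 2.78], [-0.83, 1.72], [-1.28, 1.37], [-1.9, 2.12], [-1.57, 1.48], [-3.14, 3.14]. Speed limits (rad/s): [2.57, 2.57, 3.14, 3.14, 3.14, 3.14].

## Interface

Orientations are given as a unit quaternion [x, y, z, w].
In Python, from bench import robot gives the robot as it stands. The module is installed in compiled form; this text tells all that it offers.
- The arm moves only by the shell command python3 -m handwheel 'ROWS'. ROWS is text: rows parted by semicolons, each of 7 numbers parted by spaces: the turn, a rotation vector about the tool's x, y, z in rad, then the shift along the tool's x, y, z in mm, then the finger opening in mm, from 0 to 85.4. A call has 1 to 10 rows; each row is the pose to reach, as a shift and turn from the pose commanded when the call began, along the tool's axes at that moment; what a row does not reach only later rows make up. A row lasts 1/12 s, in which the tool goes at most 41.7 mm and 7.16 degrees, less where a joint would pass 70% of its speed; a pose out of reach is approached as far as the arm can. A call with a gripper value outside its range is refused whole. The fingers move at their own pace and stop on an object; the grip force is fixed at half the most. Time passes only in rows, so rows that repeat a pose let the fingers close. It gives the time, the measured TCP pose, the force, the opening and the grip force at its end, in the units of the state.
- robot.sense(): the state, without advancing time (a new reading comes with each control period).
- robot.capture(name): name is "side" or "top"; returns the picture (480x640x3 uint8, red, green, blue); there is no depth.
- robot.camera_params(name): a dict with "fx", "fy", "cx", "cy" (pixels), "k1" (the pictures are not rectified: a ray, as slopes to the right and down, at radius r is drawn at 1 + k1 r^2 times it, then the intrinsics apply), "eye" and "rotation" of the camera in the world. Camera axes: x right, y down, z forward; pixel columns grow to the right and rows downward; lengths in mm; the calibration is good to about 2 mm. A picture is of the moment at which its call begins. camera_params takes no time and is no camera call.
- robot.close_job(): hands the job in; it is judged then, once.
The state is a dict: "time": time; "q": joint angles; "joint_velocities": joint speeds; "effort": joint torques, N m; "ee_pos": TCP position; "tcp_rot": TCP orientation; "contact_force": force on the tool from outside, world axes, zero at the start; "ft_torque": the same for the moment, N m; "gripper_width": opening from 0.0 (shut) to 1.0 (fully open); "finger_force": force on a finger pad.
Only numpy, scipy, OpenCV 4.12 (cv2) and the standard library are available. Lean on these libraries where they do the work, as an engineer would, in place of code of your own. Each camera call takes 0.05 s, during which the arm holds its last target. There are 200 camera calls.

## Working session

There is one attempt and no reset: what is moved stays moved. The work goes in short steps, Python scripts to look and compute and a shell command to move; the robot and the scene stay as the last step left them, time stands still between calls to the robot, and variables do not carry over. Pictures are saved under pics/ and viewed, at most 14 in all, crops included, and the job is handed in when it is done.

```bash
mkdir -p pics; python3 - <<'E'
from bench import robot
import cv2
for n in("top","side"):
    im=robot.capture(n); cv2.imwrite(f"pics/{n}0.png",im[:,:,::-1]); print(robot.camera_params(n))
print(robot.sense())
E
```

```text
{'fx': 561.7587371859411, 'fy': 561.7587371859411, 'cx': 328.22123281299577, 'cy': 243.118729745174, 'k1': -0.0576525034756149, 'eye': array([ 242.32126165,  182.54400181, 1552.62407747]), 'rotation': array([-0.6978852 ,  0.71031699, -0.06015278,  0.06919295])}
{'fx': 482.6609156562006, 'fy': 482.6609156562006, 'cx': 318.6796025537901, 'cy': 245.22089396709697, 'k1': -0.0003752069304897353, 'eye': array([  19.92188839, 1326.28809102,  666.17483784]), 'rotation': array([-0.17384941,  0.83100976, -0.51761082,  0.10619888])}
{'time': 0.1, 'q': array([-1.21397964e+00,  2.60635346e-01, -1.39216812e-01,  1.17270340e+00,
       -8.72294142e-06,  1.57076808e+00]), 'joint_velocities': array([-5.82287728e-04, -1.40713355e-03,  4.96058828e-03,  3.58949895e-04,
       -2.76704474e-05,  1.41451170e-03]), 'effort': array([ 9.04953663e-05, -4.06508446e+01,  2.54527742e+01,  1.01273079e-02,
        1.15899620e-04, -1.80833098e-05]), 'ee_pos': array([ 183.14901714, -491.32401279,  202.54805213]), 'tcp_rot': array([ 9.84124512e-01,  1.77477240e-01, -1.60379951e-04, -8.64883985e-04]), 'contact_force': array([-0.68306412,  0.68736592,  0.70800548]), 'ft_torque': array([ 0.0043073 , -0.01628299,  0.00583183]), 'finger_force': 0.0, 'gripper_width': 0.9989215331412724}
```

View pics/top0.png

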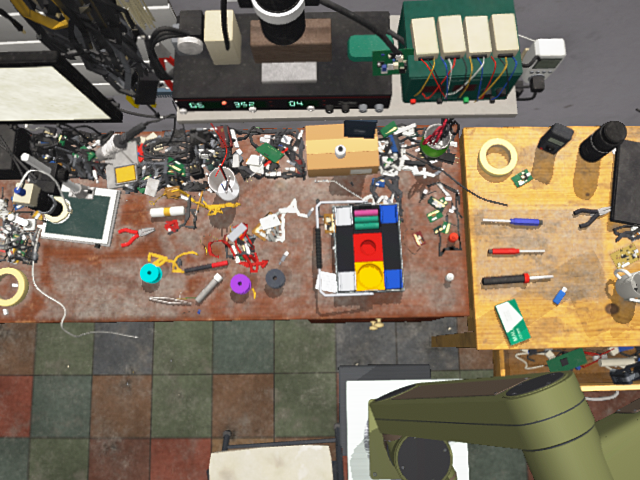

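View pics/side0.png

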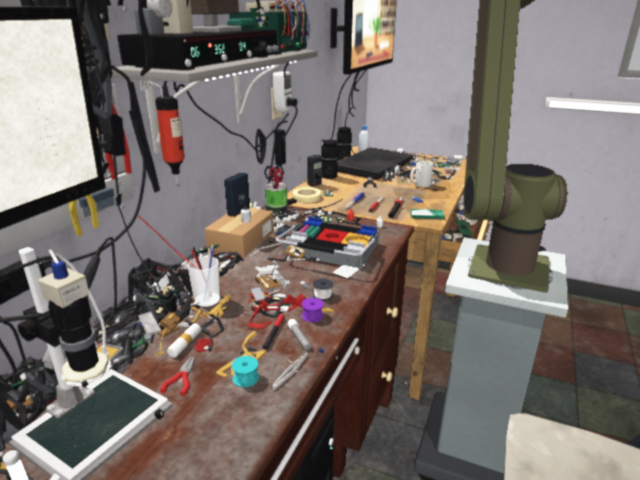

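Reel candidates in the top picture are black/pale (275,278), purple (241,285) and turquoise (150,273); I take the black one. For the bottle there is red at (453,238) and white at (450,278). The long tools are the blue driver (512,222), the red driver (515,251) and the iron (517,280). The tray is at about (358,248), with yellow at (370,276), red at (369,247) and the handle bar at the left, around (318,248). I'll check this in a close crop.

```bash
cat >h.py <<'E'
import numpy as np, cv2
from bench import robot
from scipy.spatial.transform import Rotation as R
def pw(n,u,v,z):
    p=robot.camera_params(n); K=np.array([[p['fx'],0,p['cx']],[0,p['fy'],p['cy']],[0,0,1]])
    s=cv2.undistortPoints(np.array([[[u,v]]],float),K,np.array([p['k1'],0,0,0]))[0,0]
    d=R.from_quat(p['rotation']).apply([s[0],s[1],1]); return p['eye']+d*(z-p['eye'][2])/d[2]
def wp(n,P):
    p=robot.camera_params(n); c=R.from_quat(p['rotation']).inv().apply(np.atleast_2d(P)-p['eye'])
    s=c[:,:2]/c[:,2:]; s=s*(1+p['k1']*(s**2).sum(1,keepdims=True)); return s*p['fx']+[p['cx'],p['cy']]
def shot(n,name,box,k):
    im=robot.capture(n) if not isinstance(n,np.ndarray) else n
    x0,y0,x1,y1=box; c=cv2.resize(im[y0:y1,x0:x1],None,fx=k,fy=k,interpolation=cv2.INTER_CUBIC)
    cv2.imwrite(f"pics/{name}.png",c[:,:,::-1]); return im
E
python3 - <<'E'
from h import *
im=cv2.imread('pics/top0.png')[:,:,::-1]
a=cv2.resize(im[190:310,260:420],None,fx=5,fy=5,interpolation=cv2.INTER_CUBIC)[:,:800]
shot(im,'c_tray',(260,190,420,310),5)
shot(im,'c_right',(430,200,560,300),6)
print(pw('top',320,240,0))
E
```

```text
[539.50282025 223.10055221   0.        ]
```

View pics/c_tray.png

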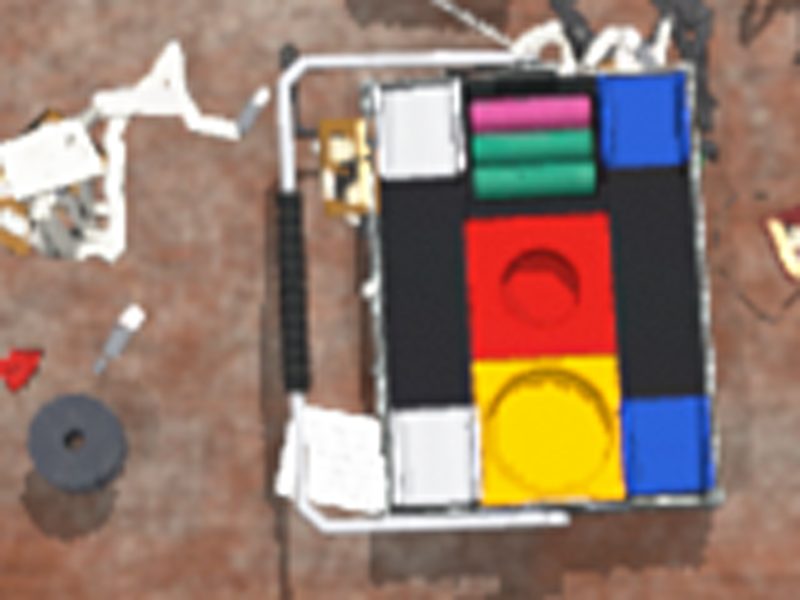

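View pics/c_right.png

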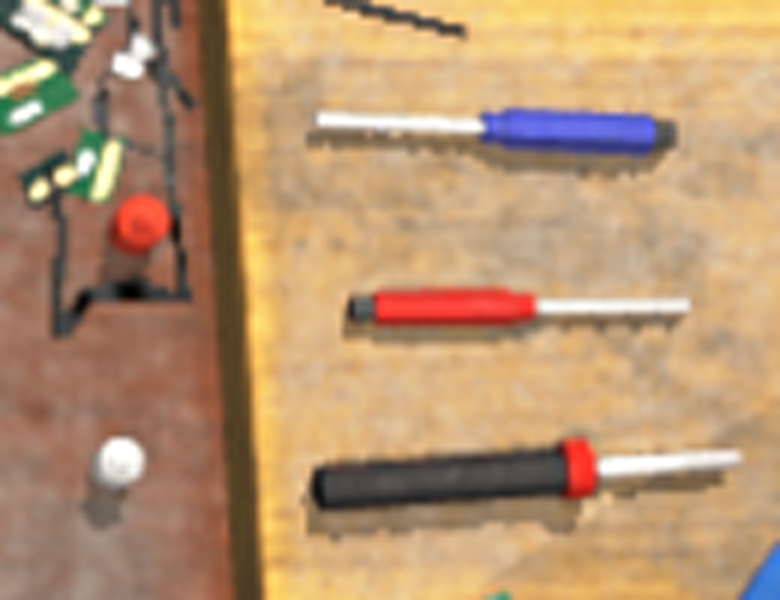

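```bash
python3 - <<'E'
from h import *
np.set_printoptions(precision=1,suppress=True)
A=lambda x,y:(260+(x+.5)/5-.5,190+(y+.5)/5-.5); B=lambda x,y:(430+(x+.5)/6-.5,200+(y+.5)/6-.5)
def P(l,f,x,y,z): r=pw('top',*f(x,y),z)[:2]; print(l,r); return r
P('reel',A,77,442,35)
for n,c in(('yel',[(472,358),(618,357),(625,497),(483,505)]),('red',[(466,214),(608,212),(618,355),(472,358)])):
    q=np.array([pw('top',*A(*p),40)[:2] for p in c]); print(n,q.mean(0)); print(q)
P('yn',A,549,430,40);P('rn',A,540,287,40)
for p in((362,85),(692,72),(383,508),(718,497)):P('wall',A,*p,44)
for p in((292,192),(297,390)):P('grip',A,*p,70)
P('rb',B,142,222,33);P('wb',B,121,460,36)
for l,a,b,za,zb in(('iron h,t',(315,488),(741,457),6,6),('blue h,t',(676,133),(317,119),3,3),('redd',(349,307),(690,304),3,3)):
    a=P(l,B,*a,za);b=P(l,B,*b,zb); d=a-b;u=d/np.linalg.norm(d); print('mid',(a+b)/2,'len',np.linalg.norm(d),'yaw of +y',np.arctan2(d[1],d[0]),'grip',(a+b)/2+u*36)
for x in(176,300,392):print('shelf?',pw('top',x,118,530)[:2])
E
```

```text
reel [429.8 346.2]
yel [431.7  89.3]
[[471.4 130.3]
 [470.4  50.9]
 [394.   49.7]
 [391.1 126.4]]
red [511.3  91.6]
[[551.4 131.7]
 [551.   53.7]
 [471.5  50.9]
 [471.4 130.3]]
yn [431.2  89.6]
rn [509.9  92.2]
wall [624.5 187.5]
wall [628.3   4.9]
wall [390.1 180.3]
wall [392.7   0. ]
grip [559.2 226.2]
grip [451.3 225. ]
rb [ 535.8 -145.2]
wb [ 425.7 -128.8]
iron h,t [ 414.6 -224. ]
iron h,t [ 424.9 -423.7]
mid [ 419.7 -323.9] len 199.9721823420432 yaw of +y 1.6223696333612518 grip [ 417.9 -287.9]
blue h,t [ 579.6 -407.5]
blue h,t [ 589.5 -237.3]
mid [ 584.6 -322.4] len 170.5369136172 yaw of +y -1.6285151995138447 grip [ 582.5 -358.3]
redd [ 499.4 -246.3]
redd [ 497.7 -407. ]
mid [ 498.5 -326.7] len 160.80116338371158 yaw of +y 1.560316237485848 grip [ 498.9 -290.7]
shelf? [686.1 487.5]
shelf? [679.6 244.8]
shelf? [675.7  66.7]
```

```bash
cat >>h.py <<'E'
def d(x,y,z,psi):
    s=robot.sense(); r=R.from_quat(s['tcp_rot']); t=R.from_euler('z',psi)*R.from_euler('x',np.pi)
    print('t %.1f pos'%s['time'],np.round(s['ee_pos'],1),'F',np.round(s['contact_force'],1),'w %.2f f %.1f'%(s['gripper_width'],s['finger_force']),'q',np.round(s['q'],2))
    print(' ROW',np.round((r.inv()*t).as_rotvec(),3),np.round(r.inv().apply(np.array([x,y,z])-s['ee_pos']),1))
E
python3 -c "
from h import *
d(417.9,-289,120,1.622)"
python3 -m handwheel '0 0 -1.265 291 -108 82 45;0 0 -1.265 291 -108 82 45;0 0 -1.265 291 -108 82 45;0 0 -1.265 291 -108 82 45;0 0 -1.265 291 -108 82 45;0 0 -1.265 291 -108 82 45;0 0 -1.265 291 -108 82 45;0 0 -1.265 291 -108 82 45;0 0 -1.265 291 -108 82 45;0 0 -1.265 291 -108 82 45'
python3 -c "
from h import *
d(417.9,-289,20,1.622)
shot('side','s1',(330,140,490,260),5)"
```

```text
t 0.1 pos [ 183.1 -491.3  202.5] F [-0.7  0.7  0.7] w 1.00 f 0.0 q [-1.21  0.26 -0.14  1.17 -0.    1.57]
 ROW [-2.000e-03 -1.000e-03 -1.265e+00] [ 290.6 -107.4   82.7]
time: 0.93
ee_pos: [419.0, -287.0, 120.1]
tcp_rot: [0.691, 0.723, -0.0, -0.001]
contact_force: [0.3, -0.2, -0.9]
gripper_width: 0.529
finger_force: 0.0
t 0.9 pos [ 419.  -287.   120.1] F [ 0.3 -0.2 -0.9] w 0.53 f 0.0 q [-0.6   0.28 -0.33  0.96  0.    0.92]
 ROW [-0.002 -0.001 -0.005] [ -2.1  -1.  100.1]
```

```bash
python3 -m handwheel '0 0 0 -2 -1 40 45;0 0 0 -2 -1 80 45;0 0 0 -2 -1 105 45;0 0 0 -2 -1 120 45;0 0 0 -2 -1 120 45;0 0 0 -2 -1 122 15;0 0 0 -2 -1 122 15;0 0 0 -2 -1 122 15;0 0 0 -2 -1 122 15;0 0 0 -2 -1 122 15'
python3 -m handwheel '0 0 0 0 0 -5 10;0 0 0 0 0 -20 10;0 0 0 0 0 -60 10;0 0 0 0 0 -100 10;0 0 0 0 0 -140 10;0 0 0 0 0 -150 10'
python3 -c "
from h import *
d(473.8,153,150,3.169)
shot('side','s2',(330,110,490,230),5)"
```

```text
time: 1.82
ee_pos: [418.3, -291.8, 0.5]
tcp_rot: [0.694, 0.72, 0.0, 0.001]
contact_force: [0.4, 0.1, -0.5]
gripper_width: 0.174
finger_force: 0.0
time: 2.32
ee_pos: [420.7, -293.4, 156.4]
tcp_rot: [0.694, 0.72, 0.001, 0.006]
contact_force: [0.2, -0.2, -0.1]
gripper_width: 0.115
finger_force: 0.0
t 2.3 pos [ 420.7 -293.4  156.4] F [ 0.2 -0.2 -0.1] w 0.12 f 0.0 q [-0.61  0.26 -0.27  1.03 -0.    0.93]
 ROW [ 0.002  0.012 -1.562] [444.3  69.    4.1]
```

View pics/s2.png

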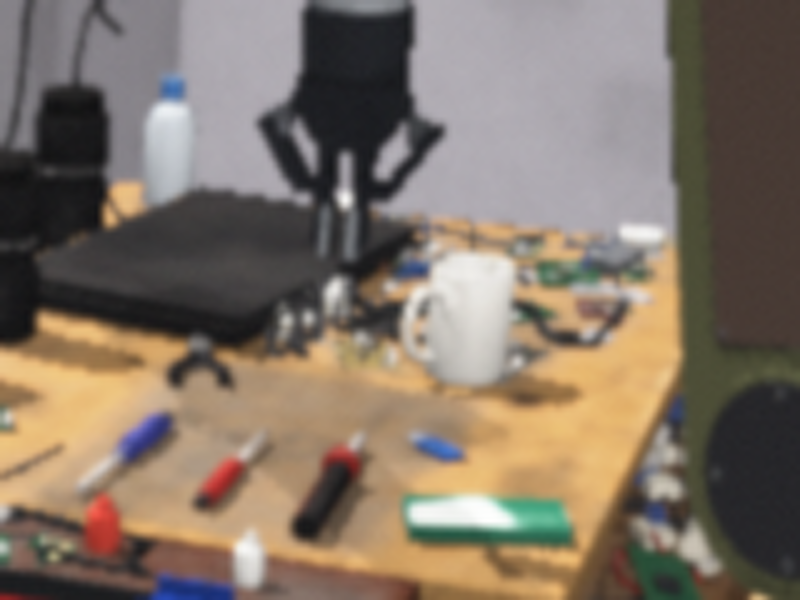

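The grasp closed on nothing, and the iron seems not to have been touched. I'll compare where my world estimates fall in the side picture.

```bash
python3 - <<'E'
from h import *
np.set_printoptions(precision=1,suppress=True)
s=robot.sense()
for l,p in(('ironh',(414.6,-224,6)),('iront',(424.9,-423.7,6)),('bottle',(535.8,-145,20)),('tcp',s['ee_pos'])):
    w=wp('side',p)[0]; print(l,w,(w-[330,110])*5, 'top',wp('top',p)[0])
im=robot.capture('top'); i0=cv2.imread('pics/top0.png')[:,:,::-1]
shot(np.vstack([i0[205:305,470:570],im[205:305,470:570]]),'cmp',(0,0,100,200),3)
E
```

```text
ironh [390.5 215.8] [302.4 528.9] top [482.1 280.9]
iront [402.1 197.2] [360.5 436.1] top [553.1 275.7]
bottle [350.7 214.6] [103.6 523.1] top [452.2 237.5]
tcp [397.1 169.2] [335.6 296.1] top [524.6 270.9]
```

View pics/cmp.png

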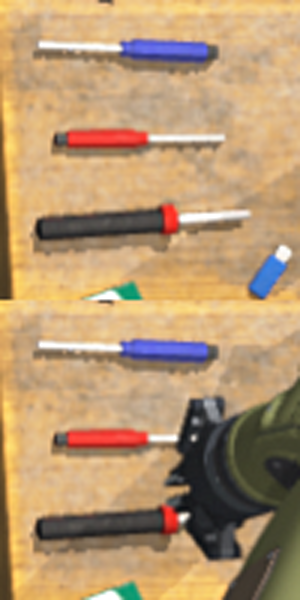

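```bash
python3 -m handwheel '0 0 0 0 0 0 45;0 0 0 0 0 0 45;0 0 0 0 0 0 45'
python3 - <<'E'
from h import *
d(417.9,-289,20,1.622)
s=robot.sense(); im=robot.capture('side').copy()
w=wp('side',s['ee_pos'])[0]; print(w)
x,y=w.astype(int); c=cv2.resize(im[y-40:y+40,x-40:x+40],None,fx=7,fy=7,interpolation=cv2.INTER_CUBIC)
for dz in(0,10,20,30,40):
    q=((wp('side',s['ee_pos']+[0,0,dz])[0]-[x-40,y-40]+.5)*7).astype(int); cv2.circle(c,tuple(int(v) for v in q),2,(255,0,0),-1)
cv2.imwrite('pics/s3.png',c[:,:,::-1])
E
```

```text
time: 2.67
ee_pos: [416.1, -290.2, 147.6]
tcp_rot: [0.694, 0.72, -0.0, -0.002]
contact_force: [1.0, 0.8, -0.5]
gripper_width: 0.522
finger_force: 0.0
t 2.7 pos [ 416.1 -290.2  147.6] F [ 1.   0.8 -0.5] w 0.52 f 0.0 q [-0.61  0.26 -0.28  1.03  0.    0.93]
 ROW [-0.003 -0.002 -0.015] [  0.9   2.2 127.6]
[398.03256957 171.95540763]
```

View pics/s3.png

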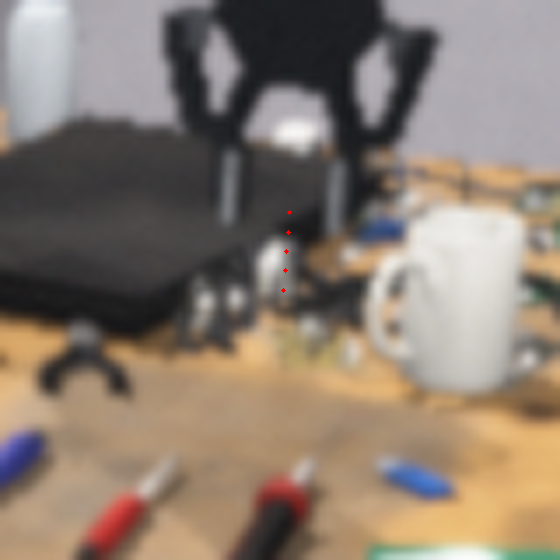

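```bash
python3 - <<'E'
from h import *
s=robot.sense(); im=robot.capture('top'); i0=cv2.imread('pics/top0.png')[:,:,::-1]
m=(np.abs(im.astype(int)-i0).sum(2)>90)[255:300,505:560]
for r in range(0,45,2): print(255+r,''.join('#' if v else '.' for v in m[r]))
for z in(0,20,40,80,120): print(z,wp('top',s['ee_pos']+[0,0,z])[0],wp('top',s['ee_pos']+[0,11,z])[0])
E
```

```text
255 ....................###################################
257 ..................#####################################
259 ..................#####################################
261 ................#######################################
263 ........................###############################
265 ........................###############################
267 .........................##############################
269 .........................##############################
271 ...........................############################
273 ..........................#############################
275 .........................##############################
277 .........................##############################
279 ....................#.##########################.....##
281 ...................#########################........###
283 .....................######################.......#####
285 ......................####################.......######
287 ..........................#################.....#######
289 .........................####################..########
291 ..........................#############################
293 ...............................########################
295 ............................................###########
297 ..........................................#############
299 .........................................##############
0 [522.36594951 273.21215592] [518.0519137  273.30035045]
20 [524.96526761 272.17043244] [520.59235114 272.2597519 ]
40 [527.63766666 271.09907597] [523.20428039 271.18953923]
80 [533.21427338 268.86230311] [528.65492397 268.95510965]
120 [539.12273459 266.49075154] [534.43026332 266.58597283]
```

The tip height reads about 25–30 mm lower than the fingers really are, while y agrees. I'll go lower in steps and watch the force.

```bash
python3 -m handwheel '0 0 0 1 2 40 45;0 0 0 1 2 80 45;0 0 0 1 2 120 45;0 0 0 1 2 150 45;0 0 0 1 2 158 45;0 0 0 1 2 160 45;0 0 0 1 2 160 45;0 0 0 1 2 160 45'
python3 -m handwheel '0 0 0 0 0 4 45;0 0 0 0 0 6 45;0 0 0 0 0 8 45;0 0 0 0 0 8 45;0 0 0 0 0 8 45'
```

```text
time: 3.43
ee_pos: [420.8, -291.1, -9.2]
tcp_rot: [0.694, 0.72, 0.0, 0.001]
contact_force: [-0.1, -0.6, -0.1]
gripper_width: 0.528
finger_force: 0.0
time: 3.85
ee_pos: [419.4, -290.1, -18.4]
tcp_rot: [0.694, 0.72, 0.0, 0.0]
contact_force: [-0.2, 0.4, -0.1]
gripper_width: 0.526
finger_force: 0.0
```

```bash
python3 -m handwheel '0 0 0 0 0 3 45;0 0 0 0 0 5 45;0 0 0 0 0 5 45;0 0 0 0 0 5 45'
python3 -m handwheel '0 0 0 0 0 0 15;0 0 0 0 0 0 15;0 0 0 0 0 0 15;0 0 0 0 0 0 15;0 0 0 0 0 0 15;0 0 0 0 0 0 15'
```

```text
time: 4.18
ee_pos: [419.1, -289.9, -23.9]
tcp_rot: [0.694, 0.72, -0.0, -0.0]
contact_force: [-0.1, -0.2, 0.6]
gripper_width: 0.529
finger_force: 0.0
time: 4.68
ee_pos: [419.1, -290.1, -23.4]
tcp_rot: [0.694, 0.72, -0.0, -0.0]
contact_force: [-2.2, 0.2, 5.1]
gripper_width: 0.229
finger_force: 59.1
```

```bash
python3 -m handwheel '0 0 0 0 0 -5 10;0 0 0 0 0 -15 10;0 0 0 0 0 -35 10;0 0 0 0 0 -70 10;0 0 0 0 0 -110 10;0 0 0 0 0 -145 10;0 0 0 0 0 -145 10;0 0 0 0 0 -145 10'
python3 - <<'E'
from h import *
d(473.8,153,125,3.169)
s=robot.sense(); im=robot.capture('side').copy()
x,y=wp('side',s['ee_pos'])[0].astype(int); shot(im,'s4',(x-40,y-40,x+40,y+40),7)
E
```

```text
time: 5.35
ee_pos: [421.6, -291.4, 124.3]
tcp_rot: [0.694, 0.72, 0.001, 0.003]
contact_force: [0.7, 0.2, -2.6]
gripper_width: 0.236
finger_force: 59.0
t 5.3 pos [ 421.6 -291.4  124.3] F [ 0.7  0.2 -2.6] w 0.24 f 59.0 q [-0.6   0.28 -0.32  0.96  0.    0.93]
 ROW [ 1.000e-03  7.000e-03 -1.562e+00] [442.2  68.2  -2. ]
```

View pics/s4.png

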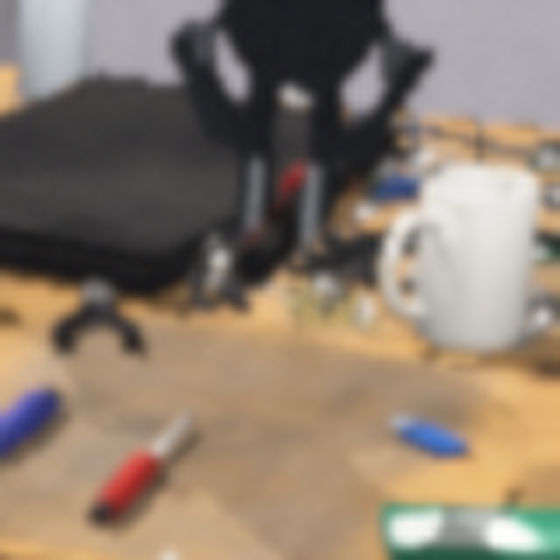

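```bash
python3 -m handwheel '0 0 -1.562 442 68 -2 10;0 0 -1.562 442 68 -2 10;0 0 -1.562 442 68 -2 10;0 0 -1.562 442 68 -2 10;0 0 -1.562 442 68 -2 10;0 0 -1.562 442 68 -2 10;0 0 -1.562 442 68 -2 10;0 0 -1.562 442 68 -2 10;0 0 -1.562 442 68 -2 10;0 0 -1.562 442 68 -2 10' >/dev/null
python3 -c "
from h import *
d(473.8,153,90,3.169)"
```

```text
t 6.2 pos [465.8 125.4 121.3] F [ 0.5 -1.  -1.5] w 0.23 f 59.0 q [ 0.26  0.24 -0.39  0.95  0.    0.54]
 ROW [-0.002 -0.004 -0.306] [-0.2 28.7 31.2]
```

```bash
python3 -m handwheel '0 0 -0.12 0 15 10 10;0 0 -0.24 0 20 20 10;0 0 -0.26 0 20 20 10;0 0 -0.26 0 20 20 10;0 0 -0.26 0 20 20 10;0 0 -0.26 0 20 20 10' >/dev/null
python3 -c "
from h import *
d(473.8,153,29,3.169)"
```

```text
t 6.7 pos [473.1 142.1 103.1] F [ 0.   0.4 -2. ] w 0.23 f 59.1 q [ 0.29  0.28 -0.39  0.9  -0.    0.32]
 ROW [-0.    -0.001 -0.055] [-0.4 11.  74.1]
```

```bash
python3 -m handwheel '0 0 -0.055 0 11 20 10;0 0 -0.055 0 11 35 10;0 0 -0.055 0 11 50 10;0 0 -0.055 0 11 55 10;0 0 -0.055 0 11 55 10' >/dev/null
python3 - <<'E'
from h import *
d(473.8,153,29,3.169)
im=robot.capture('top'); shot(im,'t5',(300,180,430,310),4.6)
E
```

```text
t 7.2 pos [472.6 152.9  47.3] F [-0.6 -0.1 -2.5] w 0.23 f 59.1 q [ 0.31  0.34 -0.47  0.77 -0.    0.28]
 ROW [-0.001 -0.002  0.001] [-1.3  0.1 18.3]
```

View pics/t5.png

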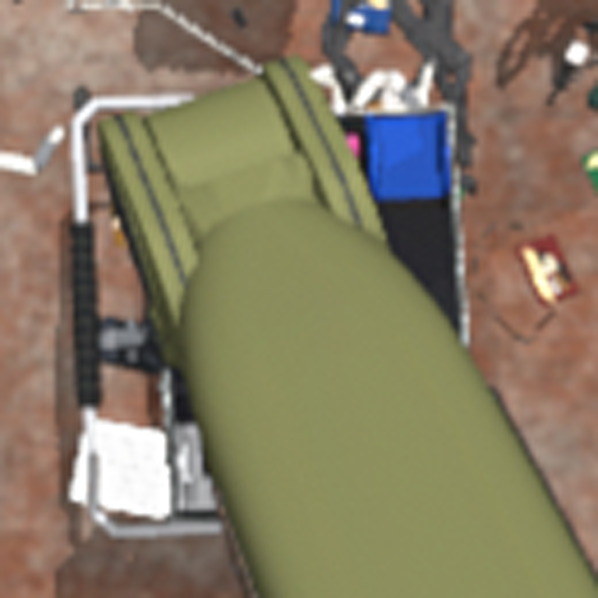

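```bash
python3 -m handwheel '0 0 0 -1 0 8 10;0 0 0 -1 0 14 10;0 0 0 -1 0 17 10;0 0 0 -1 0 17 10;0 0 0 -1 0 17 10;0 0 0 -1 0 17 10'
python3 -m handwheel '0 0 0 0 0 2 10;0 0 0 0 0 2 10;0 0 0 0 0 2 34;0 0 0 0 0 2 34;0 0 0 0 0 2 34;0 0 0 0 0 -10 34;0 0 0 0 0 -40 34;0 0 0 0 0 -80 34;0 0 0 0 0 -100 34;0 0 0 0 0 -100 34'
python3 -c "
from h import *
d(582.5,-358,80,1.513)"
```

```text
time: 7.7
ee_pos: [474.9, 154.1, 31.3]
tcp_rot: [-0.015, 1.0, 0.0, 0.0]
contact_force: [-0.0, -0.2, -1.2]
gripper_width: 0.232
finger_force: 59.1
time: 8.53
ee_pos: [478.7, 155.3, 136.4]
tcp_rot: [-0.015, 1.0, 0.001, 0.005]
contact_force: [0.3, -0.5, -0.1]
gripper_width: 0.396
finger_force: 0.0
t 8.5 pos [478.7 155.3 136.4] F [ 0.3 -0.5 -0.1] w 0.40 f 0.0 q [ 0.31  0.25 -0.33  0.98  0.    0.28]
 ROW [0.01  0.005 1.659] [ -87.7 -516.3   55.8]
```

```bash
python3 -m handwheel '0 0 1.659 -88 -516 20 45;0 0 1.659 -88 -516 20 45;0 0 1.659 -88 -516 20 45;0 0 1.659 -88 -516 20 45;0 0 1.659 -88 -516 20 45;0 0 1.659 -88 -516 20 45;0 0 1.659 -88 -516 20 45;0 0 1.659 -88 -516 20 45;0 0 1.659 -88 -516 20 45;0 0 1.659 -88 -516 20 45' >/dev/null
python3 - <<'E'
from h import *
d(582.5,-358,80,1.513)
im=robot.capture('top'); shot(im,'t6',(300,180,430,310),4.6)
E
```

```text
t 9.4 pos [ 556.7 -256.1  114.4] F [ 0.7 -0.4  0. ] w 0.52 f 0.0 q [-0.43  0.46 -0.08  1.04  0.    0.79]
 ROW [-0.001 -0.001  0.402] [-104.6  -10.1   34.3]
```

View pics/t6.png

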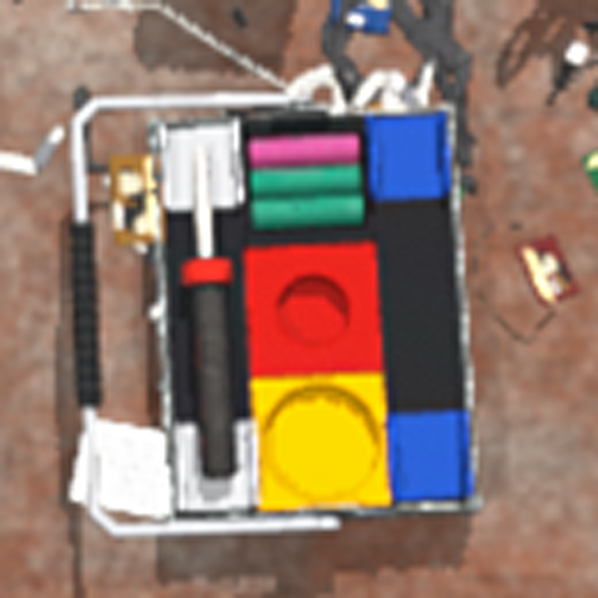

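The iron lies in the steel lane, tip at (202,145) and handle end at (217,480), well centred. Next is the blue driver.

```bash
python3 -m handwheel '0 0 0.12 -35 -4 10 45;0 0 0.24 -65 -6 15 45;0 0 0.31 -75 -6 20 45;0 0 0.31 -75 -6 20 45;0 0 0.31 -75 -6 20 45' >/dev/null
python3 -c "
from h import *
d(582.5,-358,-24,1.513)"
```

```text
t 9.8 pos [ 576.4 -326.3   93.9] F [0.5 0.5 0.9] w 0.53 f 0.0 q [-0.52  0.55  0.04  1.06  0.    1.01]
 ROW [-0.002 -0.002  0.1  ] [-32.1   5.  117.9]
```

```bash
python3 -m handwheel '0 0 0.09 -24 4 20 45;0 0 0.09 -32 5 50 45;0 0 0.09 -32 5 70 45;0 0 0.09 -32 5 70 45;0 0 0.09 -32 5 70 45' >/dev/null
python3 -c "
from h import *
d(582.5,-358,-24,1.513)"
```

```text
t 10.2 pos [ 582.1 -356.2   24.4] F [0.5 0.  0.6] w 0.53 f 0.0 q [-0.55  0.64  0.    0.94  0.    1.07]
 ROW [-0.003 -0.002  0.011] [-1.9  0.6 48.4]
```

```bash
python3 -m handwheel '0 0 0.01 -2 1 25 45;0 0 0.01 -2 1 40 45;0 0 0.01 -2 1 46 45;0 0 0.01 -2 1 48 45;0 0 0.01 -2 1 48 45;0 0 0.01 -2 1 48 45'
python3 -m handwheel '0 0 0 0 0 0 30;0 0 0 0 0 0 10;0 0 0 0 0 0 10;0 0 0 0 0 0 10;0 0 0 0 0 0 10;0 0 0 0 0 0 10;0 0 0 0 0 0 10'
```

```text
time: 10.75
ee_pos: [585.6, -360.7, -20.9]
tcp_rot: [0.727, 0.686, 0.0, 0.001]
contact_force: [-0.5, -0.0, 0.0]
gripper_width: 0.526
finger_force: 0.0
time: 11.33
ee_pos: [583.3, -360.9, -20.9]
tcp_rot: [0.728, 0.686, -0.001, -0.0]
contact_force: [-4.1, 1.4, 8.0]
gripper_width: 0.144
finger_force: 52.6
```

The driver is held too high up (12 mm wide where the handle is 20), so I reopen, go lower and grip again.

```bash
python3 -m handwheel '0 0 0 0 0 0 35;0 0 0 0 0 0 35;0 0 0 0 0 2 35;0 0 0 0 0 4 35;0 0 0 0 0 6 35;0 0 0 0 0 6 35;0 0 0 0 0 6 35'
python3 -m handwheel '0 0 0 0 0 0 20;0 0 0 0 0 0 10;0 0 0 0 0 0 10;0 0 0 0 0 0 10;0 0 0 0 0 0 10;0 0 0 0 0 0 10'
```

```text
time: 11.92
ee_pos: [584.2, -360.2, -29.3]
tcp_rot: [0.728, 0.686, -0.0, -0.0]
contact_force: [-0.1, -0.8, 0.9]
gripper_width: 0.407
finger_force: 0.0
time: 12.42
ee_pos: [584.6, -360.6, -28.6]
tcp_rot: [0.728, 0.686, 0.0, 0.0]
contact_force: [-0.7, 0.3, 0.2]
gripper_width: 0.192
finger_force: 58.7
```

```bash
python3 -m handwheel '0 0 0 0 0 -5 5;0 0 0 0 0 -20 5;0 0 0 0 0 -50 5;0 0 0 0 0 -90 5;0 0 0 0 0 -125 5;0 0 0 0 0 -145 5;0 0 0 0 0 -145 5;0 0 0 0 0 -145 5'
python3 -c "
from h import *
d(550.2,31,118,3.169)"
```

```text
time: 13.08
ee_pos: [585.5, -361.1, 118.3]
tcp_rot: [0.728, 0.686, 0.0, 0.002]
contact_force: [-0.5, 0.4, -1.1]
gripper_width: 0.193
finger_force: 58.7
t 13.1 pos [ 585.5 -361.1  118.3] F [-0.5  0.4 -1.1] w 0.19 f 58.7 q [-0.55  0.58  0.15  1.14 -0.    1.08]
 ROW [ 1.000e-03  4.000e-03 -1.657e+00] [389.3 -58.4  -0.6]
```

```bash
python3 -m handwheel '0 0 -1.657 389 -58 0 5;0 0 -1.657 389 -58 0 5;0 0 -1.657 389 -58 0 5;0 0 -1.657 389 -58 0 5;0 0 -1.657 389 -58 0 5;0 0 -1.657 389 -58 0 5;0 0 -1.657 389 -58 0 5;0 0 -1.657 389 -58 0 5;0 0 -1.657 389 -58 0 5;0 0 -1.657 389 -58 0 5' >/dev/null
python3 -m handwheel '0 0 0 0 0 0 5;0 0 0 0 0 0 5' >/dev/null
python3 -c "
from h import *
d(550.2,31,90,3.169)"
```

```text
t 14.1 pos [547.8  32.2 114.6] F [ 0.7 -0.2 -1.1] w 0.19 f 58.7 q [ 0.06  0.35 -0.24  0.98 -0.    0.44]
 ROW [-0.001 -0.003 -0.406] [-2.7 -0.2 24.6]
```

```bash
python3 -m handwheel '0 0 -0.12 -3 0 10 5;0 0 -0.24 -3 0 20 5;0 0 -0.36 -3 0 25 5;0 0 -0.4 -3 0 25 5;0 0 -0.4 -3 0 25 5;0 0 -0.4 -3 0 25 5;0 0 -0.4 -3 0 25 5' >/dev/null
python3 -c "
from h import *
d(550.2,31,24,3.169)"
```

```text
t 14.7 pos [552.2  29.2  91. ] F [-0.5  0.3 -1.1] w 0.19 f 58.7 q [ 0.05  0.38 -0.27  0.92 -0.    0.04]
 ROW [-0.   -0.   -0.01] [ 2.   1.8 67. ]
```

```bash
python3 -m handwheel '0 0 -0.01 1 1 25 5;0 0 -0.01 1 1 45 5;0 0 -0.01 1 1 56 5;0 0 -0.01 1 1 64 5;0 0 -0.01 1 1 66 5;0 0 -0.01 1 1 66 5;0 0 -0.01 1 1 66 5'
python3 -c "
from h import *
d(550.2,31,23,3.169)"
```

```text
time: 15.25
ee_pos: [552.0, 31.1, 25.9]
tcp_rot: [-0.015, 1.0, 0.0, 0.001]
contact_force: [-0.8, 0.6, -0.1]
gripper_width: 0.195
finger_force: 58.7
t 15.2 pos [552.   31.1  25.9] F [-0.8  0.6 -0.1] w 0.19 f 58.7 q [ 0.06  0.44 -0.37  0.76 -0.    0.03]
 ROW [0.    0.001 0.002] [ 1.8 -0.   2.9]
```

```bash
python3 -m handwheel '0 0 0 0 0 2 5;0 0 0 0 0 2 5;0 0 0 0 0 2 32;0 0 0 0 0 2 32;0 0 0 0 0 2 32;0 0 0 0 0 -10 32;0 0 0 0 0 -40 32;0 0 0 0 0 -80 32;0 0 0 0 0 -90 32;0 0 0 0 0 -90 32'
python3 -c "
from h import *
d(535.8,-145.2,70,3.169)"
```

```text
time: 16.08
ee_pos: [554.7, 31.4, 119.4]
tcp_rot: [-0.015, 1.0, 0.0, 0.004]
contact_force: [-0.1, -0.4, 0.1]
gripper_width: 0.375
finger_force: 0.0
t 16.1 pos [554.7  31.4 119.4] F [-0.1 -0.4  0.1] w 0.37 f 0.0 q [ 0.06  0.35 -0.23  0.98  0.    0.03]
 ROW [0.    0.008 0.003] [  24.7 -175.9   49.2]
```

```bash
python3 -m handwheel '0 0 0 21 -176 40 50;0 0 0 21 -176 40 50;0 0 0 21 -176 40 50;0 0 0 21 -176 40 50;0 0 0 21 -176 40 50;0 0 0 21 -176 40 50;0 0 0 21 -176 40 50' >/dev/null
python3 - <<'E'
from h import *
d(535.8,-145.2,-9,3.169)
im=robot.capture('top'); shot(im,'t7',(340,180,480,300),5)
E
```

```text
t 16.7 pos [ 534.4 -145.8   73.9] F [ 1.   0.4 -0.3] w 0.58 f 0.0 q [-0.27  0.4  -0.29  0.88  0.   -0.29]
 ROW [ 0.001 -0.002  0.001] [-1.6  0.5 82.9]
```

View pics/t7.png

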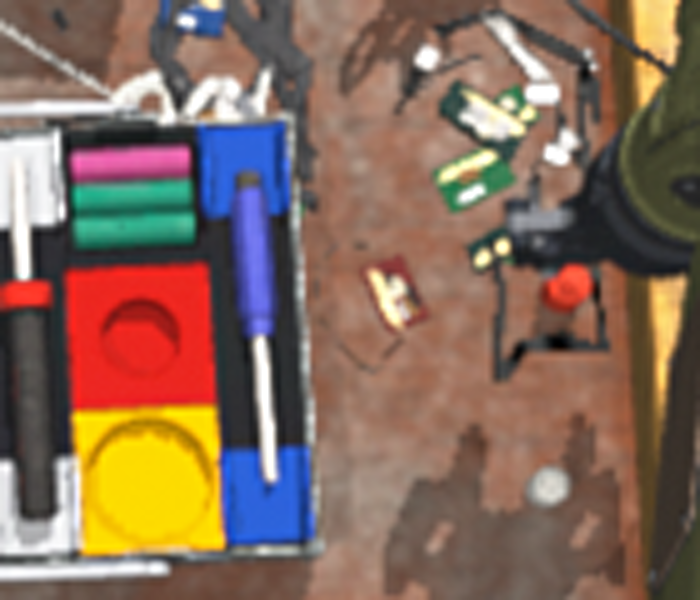

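The driver is in the blue lane, handle at (250,180) to tip (270,485). The red bottle at (567,288) is untouched, and the gripper is over it apart from parallax.

```bash
python3 -m handwheel '0 0 0 -1 0 30 50;0 0 0 -1 0 55 50;0 0 0 -1 0 70 50;0 0 0 -1 0 79 50;0 0 0 -1 0 81 50;0 0 0 -1 0 81 50;0 0 0 -1 0 81 50'
python3 -m handwheel '0 0 0 0 0 0 35;0 0 0 0 0 0 25;0 0 0 0 0 0 15;0 0 0 0 0 0 15;0 0 0 0 0 0 15;0 0 0 0 0 0 15;0 0 0 0 0 0 15;0 0 0 0 0 0 15'
```

```text
time: 17.3
ee_pos: [537.6, -145.0, -4.9]
tcp_rot: [-0.016, 1.0, -0.0, 0.001]
contact_force: [-0.2, -0.3, 0.3]
gripper_width: 0.586
finger_force: 0.0
time: 17.97
ee_pos: [537.7, -145.7, -4.4]
tcp_rot: [-0.015, 1.0, -0.0, 0.001]
contact_force: [-0.6, 0.3, 6.3]
gripper_width: 0.22
finger_force: 58.5
```

```bash
python3 -m handwheel '0 0 0 0 0 0 40;0 0 0 0 0 0 40;0 0 0 0 0 3 40;0 0 0 0 0 6 40;0 0 0 0 0 6 40;0 0 0 0 0 6 40' >/dev/null
python3 -m handwheel '0 0 0 0 0 0 25;0 0 0 0 0 0 15;0 0 0 0 0 0 15;0 0 0 0 0 0 15;0 0 0 0 0 0 15;0 0 0 0 0 0 15'
```

```text
time: 18.97
ee_pos: [536.9, -145.4, -11.6]
tcp_rot: [-0.015, 1.0, -0.0, 0.0]
contact_force: [1.1, -0.0, 1.3]
gripper_width: 0.238
finger_force: 58.8
```

```bash
python3 -m handwheel '0 0 0 0 0 -5 5;0 0 0 0 0 -25 5;0 0 0 0 0 -60 5;0 0 0 0 0 -95 5;0 0 0 0 0 -110 5;0 0 0 0 0 -110 5;0 0 0 0 0 -110 5'
python3 -c "
from h import *
d(511,91.7,95,3.169)"
```

```text
time: 19.55
ee_pos: [537.4, -145.6, 99.4]
tcp_rot: [-0.015, 1.0, -0.0, 0.001]
contact_force: [0.3, 0.0, -0.4]
gripper_width: 0.24
finger_force: 58.8
t 19.6 pos [ 537.4 -145.6   99.4] F [ 0.3  0.  -0.4] w 0.24 f 58.8 q [-0.26  0.37 -0.25  0.94  0.   -0.29]
 ROW [-0.001  0.002  0.003] [ 19.2 238.    4.2]
```

```bash
python3 -m handwheel '0 0 0 19 238 0 5;0 0 0 19 238 0 5;0 0 0 19 238 0 5;0 0 0 19 238 0 5;0 0 0 19 238 0 5;0 0 0 19 238 0 5;0 0 0 19 238 0 5;0 0 0 19 238 0 5;0 0 0 19 238 0 5' >/dev/null
python3 -c "
from h import *
d(511,91.7,16,3.169)"
```

```text
t 20.3 pos [509.2  91.5  97. ] F [-0.2 -0.6  0.5] w 0.25 f 58.9 q [ 0.18  0.32 -0.35  0.91 -0.    0.15]
 ROW [-0.001 -0.003  0.003] [-2.   0.3 81. ]
```

```bash
python3 -m handwheel '0 0 0 -1 0 30 5;0 0 0 -1 0 52 5;0 0 0 -1 0 66 5;0 0 0 -1 0 75 5;0 0 0 -1 0 78 5;0 0 0 -1 0 79 5;0 0 0 -1 0 79 5;0 0 0 -1 0 79 5'
python3 -c "
from h import *
d(511,91.7,16,3.169)
im=robot.capture('side'); p=wp('side',[511,92,45])[0].astype(int);x,y=p; shot(im,'s8',(x-50,y-50,x+50,y+40),6)"
```

```text
time: 20.97
ee_pos: [510.1, 90.0, 20.3]
tcp_rot: [-0.014, 1.0, -0.001, -0.001]
contact_force: [-5.8, -2.1, 11.2]
gripper_width: 0.241
finger_force: 60.1
t 21.0 pos [510.1  90.   20.3] F [-5.8 -2.1 11.2] w 0.24 f 60.1 q [ 0.18  0.4  -0.46  0.72 -0.    0.15]
 ROW [-0.002 -0.002  0.   ] [-0.9  1.7  4.3]
```

View pics/s8.png

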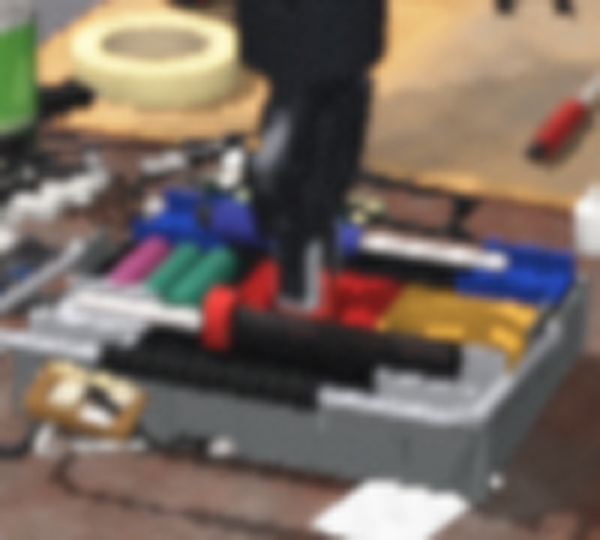

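Contact of 11 N came 6 mm early, so the bottle may be tilted in the grip. I lift it and check its outline numerically.

```bash
python3 -m handwheel '0 0 0 0 0 -20 5;0 0 0 0 0 -50 5;0 0 0 0 0 -85 5;0 0 0 0 0 -105 5;0 0 0 0 0 -105 5;0 0 0 0 0 -105 5;0 0 0 0 0 -105 5'
cat >>h.py <<'E'
def red(n,P,w=14,h=14):
    im=robot.capture(n).astype(int); x,y=np.round(wp(n,P)[0]).astype(int); c=im[y-h:y+h,x-w:x+w]; r,g,b=c[...,0],c[...,1],c[...,2]
    print(n,'origin',x-w,y-h)
    for row in np.where((r>110)&(r>1.8*g)&(r>1.8*b),'#',np.where(c.sum(2)<170,'k',np.where((abs(r-b)<25)&(r>90),'+','.'))): print(''.join(row))
E
python3 - <<'E'
from h import *
s=robot.sense(); p=s['ee_pos']; print(p,s['gripper_width'],s['contact_force'])
red('side',p+[0,0,15])
for z in(0,10,20,30,45): print(z,wp('side',p+[0,0,z])[0])
E
```

```text
time: 21.6
ee_pos: [511.0, 91.1, 123.7]
tcp_rot: [-0.014, 1.0, -0.0, -0.0]
contact_force: [0.3, -0.4, -0.7]
gripper_width: 0.239
finger_force: 59.0
[511.03930273  91.12495979 123.72593825] 0.2390822706081293 [ 0.27119165 -0.41261941 -0.69410642]
side origin 318 193
......+++.kkkk.+.k..........
......+++.kkkk.++k..........
.......++.kkkk.++...........
..........kkkk.++...........
..........kkkk.++...........
..........kkkk++.#..........
..........kkkk++.#..........
..........kkkk++.##.........
...........kkk++.##.........
..........+...++.#..........
...........+++++.#..........
................##..........
...........#######..........
...........#######..........
...........#######..........
.k.+.........###............
++++........................
+++++.......................
++++++......................
+++++++..++++++.............
+++++++..+++++..............
+++++++...+++++++......k....
++++++..+.++..............k.
++++.++..+++++......++......
..++..+..+..++++++.++.......
...++++..++++++..+..+.......
......+++++++++..+....+.....
..............+++++......++.
0 [332.31669213 211.54921059]
10 [332.37061216 208.41076625]
20 [332.42486642 205.25284307]
30 [332.47945804 202.07525943]
45 [332.5619849 197.2716178]
```

```bash
python3 - <<'E'
from h import *
y=int(wp('side',[511,92,45])[0][1]); print('tip row s8',y+1.3)
for z in(35,40,45,50): print(z,wp('side',[510,104,z])[0],wp('side',[510,116,z])[0])
p=robot.sense()['ee_pos']; print('now tip row ~204')
for z in(15,20,25,30): print(z,wp('side',p+[0,14,z])[0])
E
```

```text
tip row s8 236.3
35 [330.56854911 240.30011427] [329.05618092 241.87926184]
40 [330.59230045 238.80718352] [329.07778787 240.37855053]
45 [330.61612376 237.30972298] [329.09946075 238.87325467]
50 [330.64001939 235.80771204] [329.12119986 237.36335326]
now tip row ~204
15 [330.78080761 208.68849757]
20 [330.80566893 207.09709774]
25 [330.83060805 205.50071135]
30 [330.85562534 203.89931495]
```

The contact fits the block standing on the tray's floor plate about 5 mm up, so the bottle was on the nest floor. I'll lower it again and release.

```bash
python3 -m handwheel '0 0 0 0 0 35 5;0 0 0 0 0 65 5;0 0 0 0 0 85 5;0 0 0 0 0 97 5;0 0 0 0 0 101 5;0 0 0 0 0 102 5;0 0 0 0 0 102 5;0 0 0 0 0 102 5'
python3 -m handwheel '0 0 0 0 0 0 24;0 0 0 0 0 0 34;0 0 0 0 0 0 40;0 0 0 0 0 0 40;0 0 0 0 0 -10 40;0 0 0 0 0 -45 40;0 0 0 0 0 -80 40;0 0 0 0 0 -110 40;0 0 0 0 0 -110 40'
python3 -c "
from h import *
d(429.8,346.2,110,3.169)"
```

```text
time: 22.32
ee_pos: [511.2, 91.8, 21.9]
tcp_rot: [-0.015, 1.0, -0.0, -0.0]
contact_force: [-0.1, -0.3, 0.6]
gripper_width: 0.239
finger_force: 59.0
time: 23.07
ee_pos: [516.1, 92.9, 139.4]
tcp_rot: [-0.015, 1.0, 0.001, 0.006]
contact_force: [1.1, -0.3, 0.8]
gripper_width: 0.469
finger_force: 0.0
t 23.1 pos [516.1  92.9 139.4] F [ 1.1 -0.3  0.8] w 0.47 f 0.0 q [ 0.18  0.29 -0.27  1.   -0.    0.15]
 ROW [0.002 0.012 0.003] [ 79.  255.8  28.9]
```

```bash
python3 -m handwheel '0 0 0 75 255 20 80;0 0 0 75 255 20 80;0 0 0 75 255 20 80;0 0 0 75 255 20 80;0 0 0 75 255 20 80;0 0 0 75 255 20 80;0 0 0 75 255 20 80;0 0 0 75 255 20 80;0 0 0 75 255 20 80;0 0 0 75 255 20 80' >/dev/null
python3 - <<'E'
from h import *
d(429.8,346.2,-5,3.169)
im=robot.capture('top'); shot(im,'t9',(300,180,420,300),5)
E
```

```text
t 23.9 pos [428.7 343.8 112.4] F [ 0.2 -0.2  0.2] w 0.94 f 0.0 q [ 0.68  0.36 -0.25  0.97 -0.    0.65]
 ROW [-0.001 -0.     0.003] [ -1.2   2.5 117.4]
```

View pics/t9.png

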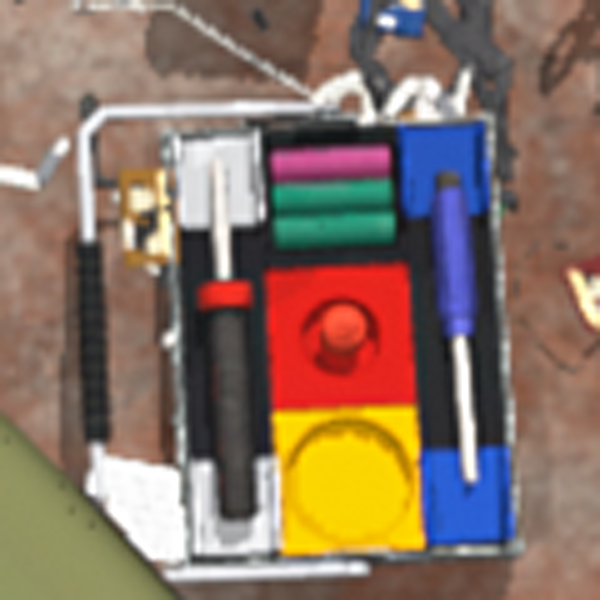

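The red bottle stands in the red nest at (343,330). Next is the reel.

```bash
python3 -m handwheel '0 0 0 -1 2 40 80;0 0 0 -1 2 75 80;0 0 0 -1 2 100 80;0 0 0 -1 2 115 80;0 0 0 -1 2 122 80;0 0 0 -1 2 125 80;0 0 0 -1 2 125 80;0 0 0 -1 2 125 80'
python3 -m handwheel '0 0 0 0 0 0 65;0 0 0 0 0 0 50;0 0 0 0 0 0 40;0 0 0 0 0 0 40;0 0 0 0 0 0 40;0 0 0 0 0 0 40;0 0 0 0 0 0 40;0 0 0 0 0 0 40'
```

```text
time: 24.62
ee_pos: [430.9, 346.8, -11.6]
tcp_rot: [-0.015, 1.0, 0.001, 0.001]
contact_force: [0.1, -0.5, 0.4]
gripper_width: 0.937
finger_force: 0.0
time: 25.28
ee_pos: [430.7, 347.7, -11.0]
tcp_rot: [-0.015, 1.0, 0.001, 0.001]
contact_force: [-0.3, 0.5, 6.2]
gripper_width: 0.582
finger_force: 62.0
```

```bash
python3 -m handwheel '0 0 0 0 0 -5 30;0 0 0 0 0 -20 30;0 0 0 0 0 -55 30;0 0 0 0 0 -90 30;0 0 0 0 0 -120 30;0 0 0 0 0 -125 30;0 0 0 0 0 -125 30;0 0 0 0 0 -125 30'
python3 -c "
from h import *
d(431.5,89.7,110,3.169)"
```

```text
time: 25.95
ee_pos: [429.3, 346.4, 112.0]
tcp_rot: [-0.015, 1.0, -0.0, -0.0]
contact_force: [0.2, 0.4, -2.2]
gripper_width: 0.582
finger_force: 62.8
t 25.9 pos [429.3 346.4 112. ] F [ 0.2  0.4 -2.2] w 0.58 f 62.8 q [ 0.68  0.36 -0.24  0.97 -0.    0.65]
 ROW [-0.    -0.     0.003] [   5.6 -256.7    2. ]
```

```bash
python3 -m handwheel '0 0 0 6 -257 0 30;0 0 0 6 -257 0 30;0 0 0 6 -257 0 30;0 0 0 6 -257 0 30;0 0 0 6 -257 0 30;0 0 0 6 -257 0 30;0 0 0 6 -257 0 30;0 0 0 6 -257 0 30;0 0 0 6 -257 0 30' >/dev/null
python3 -c "
from h import *
d(431.5,89.7,25,3.169)"
```

```text
t 26.7 pos [430.2  89.2 110.9] F [ 0.1  0.7 -0.4] w 0.58 f 63.1 q [ 0.2   0.18 -0.5   0.89  0.    0.18]
 ROW [ 0.    -0.003  0.001] [-1.5  0.4 85.9]
```

```bash
python3 -m handwheel '0 0 0 -1 0 35 30;0 0 0 -1 0 60 30;0 0 0 -1 0 74 30;0 0 0 -1 0 80 30;0 0 0 -1 0 82 30;0 0 0 -1 0 84 30;0 0 0 -1 0 86 30;0 0 0 -1 0 86 30;0 0 0 -1 0 86 30'
```

```text
time: 27.45
ee_pos: [433.2, 89.9, 26.9]
tcp_rot: [-0.015, 1.0, 0.0, 0.001]
contact_force: [-0.3, 0.7, -1.5]
gripper_width: 0.584
finger_force: 63.1
```

```bash
python3 -m handwheel '0 0 0 -1 0 2 30;0 0 0 -1 0 4 30;0 0 0 -1 0 4 30;0 0 0 -1 0 4 30'
python3 -m handwheel '0 0 0 0 0 0 56;0 0 0 0 0 0 60;0 0 0 0 0 0 63;0 0 0 0 0 0 63;0 0 0 0 0 -10 63;0 0 0 0 0 -45 63;0 0 0 0 0 -80 63;0 0 0 0 0 -115 63;0 0 0 0 0 -130 63;0 0 0 0 0 -130 63'
python3 -c "
from h import *
d(505,226,120,3.169)"
```

```text
time: 27.78
ee_pos: [434.4, 89.8, 22.9]
tcp_rot: [-0.015, 1.0, 0.0, 0.001]
contact_force: [-0.6, 0.7, 4.9]
gripper_width: 0.588
finger_force: 63.7
time: 28.62
ee_pos: [436.6, 89.7, 156.2]
tcp_rot: [-0.015, 1.0, 0.0, 0.004]
contact_force: [0.3, 0.2, -0.8]
gripper_width: 0.733
finger_force: 0.0
t 28.6 pos [436.6  89.7 156.2] F [ 0.3  0.2 -0.8] w 0.73 f 0.0 q [ 0.2   0.15 -0.41  1.   -0.    0.17]
 ROW [-0.     0.008  0.003] [-72.1 134.2  36.8]
```

```bash
python3 - <<'E'
from h import *
x,y=wp('side',[511,92,45])[0].astype(int)
print('side obs',x-50+211/6,y-50+373/6,'top obs 318.4 248')
for q in(0,.05,.1,.15,.2):
    l=135*np.cos(q); P=[510.5-.027*l,92+l,52+135*np.sin(q)]; print(q,P,wp('side',P)[0],wp('top',P)[0])
E
```

```text
side obs 316.1666666666667 247.16666666666666 top obs 318.4 248
0 [np.float64(506.855), np.float64(227.0), np.float64(52.0)] [315.04640307 252.40197998] [318.1773174 248.2513313]
0.05 [np.float64(506.85955530086034), np.float64(226.83128515332044), np.float64(58.747187851541575)] [315.06974611 250.22337746] [318.15999572 247.81628618]
0.1 [np.float64(506.8732098175616), np.float64(226.3255623125335), np.float64(65.4775112473218)] [315.13919704 247.9909747 ] [318.26792216 247.37285553]
0.15 [np.float64(506.89592942092315), np.float64(225.4840955213657), np.float64(72.17414788393589)] [315.25479925 245.71151355] [318.50247328 246.92206386]
0.2 [np.float64(506.9276573237687), np.float64(224.3089880085676), np.float64(78.82035965733326)] [315.41641907 243.39198442] [318.86471158 246.46498306]
```

```bash
python3 -m handwheel '0 0 0 -69 134 40 50;0 0 0 -69 134 40 50;0 0 0 -69 134 40 50;0 0 0 -69 134 60 50;0 0 0 -69 134 60 50;0 0 0 -69 134 60 50;0 0 0 -69 134 60 50' >/dev/null
python3 -c "
from h import *
d(506.5,226,30,3.169)
red('top',[431.5,89.7,60],16,16)"
```

```text
t 29.2 pos [497.  224.6  91. ] F [-0.9  0.3  0.2] w 0.58 f 0.0 q [ 0.43  0.37 -0.29  0.92 -0.    0.39]
 ROW [-0.002 -0.003  0.003] [-9.8  1.2 61. ]
top origin 354 259
..........................####kk
...........................###kk
..............................kk
..............................kk
..............................kk
..............................kk
...............................k
................................
................................
................................
................................
................................
................................
................................
................................
................................
................................
................................
................................
................................
................................
................................
................................
................................
................................
................................
................................
................................
................................
................................
................................
................................
```

```bash
python3 - <<'E'
from h import *
im=robot.capture('side'); x,y=wp('side',[470,92,45])[0].astype(int); a=im[y-40:y+40,x-55:x+55]
t=robot.capture('top')[215:295,320:430]
shot(np.hstack([a,t]),'v14',(0,0,220,80),3.6)
E
```

```text
(no output)
```

View pics/v14.png

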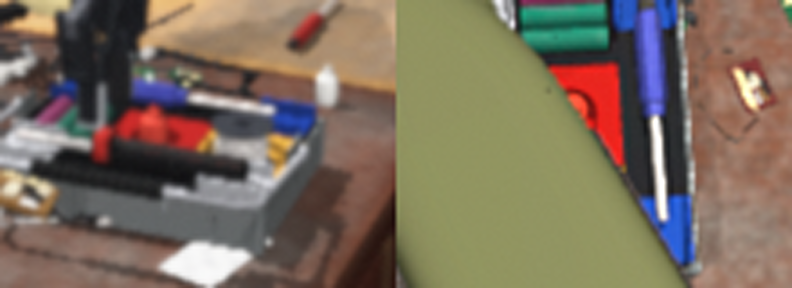

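All four parts are in: the reel at (240,130) is level in the yellow nest and the bottle at (150,120) is upright. Now the handle.

```bash
python3 -m handwheel '0 0 0 -9 1 25 50;0 0 0 -9 1 42 50;0 0 0 -9 1 52 50;0 0 0 -9 1 58 50;0 0 0 -9 1 60 50;0 0 0 -9 1 60 50;0 0 0 -9 1 60 50'
python3 -m handwheel '0 0 0 0 0 0 35;0 0 0 0 0 0 20;0 0 0 0 0 0 8;0 0 0 0 0 0 8;0 0 0 0 0 0 8;0 0 0 0 0 0 8;0 0 0 0 0 0 8;0 0 0 0 0 0 8'
```

```text
time: 29.93
ee_pos: [507.9, 227.0, 33.2]
tcp_rot: [-0.015, 1.0, 0.0, 0.001]
contact_force: [-0.2, 0.7, 0.4]
gripper_width: 0.587
finger_force: 0.0
time: 30.6
ee_pos: [507.8, 227.7, 32.6]
tcp_rot: [-0.015, 1.0, 0.001, 0.0]
contact_force: [0.2, 3.3, 2.4]
gripper_width: 0.143
finger_force: 58.6
```

```bash
python3 -m handwheel '0 0 0 0 -2 -13 5;0 0 0 0 -7 -29 5;0 0 0 0 -13 -44 5;0 0 0 0 -21 -58 5;0 0 0 0 -31 -71 5;0 0 0 0 -42 -82 5;0 0 0 0 -54 -93 5;0 0 0 0 -68 -102 5;0 0 0 0 -83 -109 5;0 0 0 0 -98 -114 5'
python3 -m handwheel '0 0 0 0 -16 -3 5;0 0 0 0 -32 -5 5;0 0 0 0 -36 -5 5;0 0 0 0 -36 -5 5;0 0 0 0 -36 -5 5;0 0 0 0 -36 -5 5'
```

```text
time: 31.43
ee_pos: [510.9, 137.7, 153.3]
tcp_rot: [-0.017, 1.0, 0.01, 0.002]
contact_force: [-16.4, 19.0, 46.0]
gripper_width: 0.121
finger_force: 62.2
time: 31.93
ee_pos: [521.5, 94.0, 164.5]
tcp_rot: [-0.015, 1.0, 0.002, 0.013]
contact_force: [-6.4, -1.1, 58.2]
gripper_width: 0.063
finger_force: 33.6
```

```bash
python3 -m handwheel '0 0 0 0 0 0 30;0 0 0 0 0 0 45;0 0 0 0 0 0 45;0 0 0 0 0 0 45'
python3 - <<'E'
from h import *
d(510,92,230,3.169)
im=robot.capture('side').astype(int)
for q in(1.0,1.2,1.4,1.57):
    l=135*np.cos(q);z=52+135*np.sin(q)
    print(q,[np.round(wp('side',[510.5-.027*l+dx,92+l,z])[0]) for dx in(-55,0,55,-120,120)])
x,y=340,185
c=im[150:262,285:365]; g=c.sum(2)
for r in range(0,112,2): print(150+r,''.join('k' if v<150 else ('+' if v>480 else '.') for v in g[r]))
E
```

```text
time: 32.27
ee_pos: [510.5, 92.3, 150.9]
tcp_rot: [-0.015, 1.0, -0.001, -0.001]
contact_force: [0.0, 0.4, -0.4]
gripper_width: 0.529
finger_force: 0.0
t 32.3 pos [510.5  92.3 150.9] F [ 0.   0.4 -0.4] w 0.53 f 0.0 q [ 0.18  0.28 -0.25  1.04 -0.    0.15]
 ROW [-0.001 -0.001  0.002] [  0.6  -0.3 -79.1]
1.0 [array([342., 210.]), array([323., 207.]), array([306., 204.]), array([364., 214.]), array([285., 201.])]
1.2 [array([345., 203.]), array([327., 200.]), array([309., 197.]), array([367., 206.]), array([289., 194.])]
1.4 [array([348., 197.]), array([330., 195.]), array([312., 192.]), array([370., 201.]), array([292., 189.])]
1.57 [array([351., 194.]), array([333., 191.]), array([315., 189.]), array([372., 197.]), array([296., 186.])]
150 ....................................kkkkkkkkkkkkkkkkkkkkkkkkkkkkk...+++++.......
152 .....................................kkkkkkkkkkkkkkkkkkkkkkkkkkkk.....+.........
154 .....................................kkkkkkkkkkkkkkkkkkkkk...kkkk...............
156 ....................................kkkkkkkkkkkkkkkkkkkkkkk.k.kkk...............
158 .............
[... 3702 characters left out ...]
kkkkkkkkkkkk...++...
246 .....++++.......................kkkkkkkkkkkkkkkkkkkkkkkkkk........kkkkkk..++....
248 ......+++++++++............................kkkkkkkkkkkkkkk.....++.........++.++.
250 .....+++++....++++....................................kkk................++.....
252 ......++........................................................................
254 ..........++++..................................................................
256 ................................................................................
258 ..++............................................................................
260 ................................................................................
```

The grip's dark ends match the q=1.57 projection. I'll rise straight up and check it once more.

```bash
python3 -m handwheel '0 0 0 0 0 -10 45;0 0 0 0 0 -30 45;0 0 0 0 0 -60 45;0 0 0 0 0 -95 45;0 0 0 0 0 -110 45;0 0 0 0 0 -110 45;0 0 0 0 0 -110 45;0 0 0 0 0 -110 45'
python3 - <<'E'
from h import *
s=robot.sense(); print(s['time'],s['contact_force'])
im=robot.capture('side').astype(int); cv2.imwrite('pics/fin.png',im[:,:,::-1])
g=im[180:250,285:385].sum(2)
for r in range(0,24,2): print(180+r,''.join('k' if v<150 else ('+' if v>480 else '.') for v in g[r]))
c=im[225:250,310:375]; r,gg,b=c[...,0],c[...,1],c[...,2]
for row in np.where((r>110)&(r>1.8*gg)&(r>1.8*b),'R',np.where((r>120)&(b<.5*r),'Y',np.where((b>1.4*r)&(b>70),'B',np.where(c.sum(2)<170,'k','.')))): print(''.join(row))
E
```

```text
time: 32.98
ee_pos: [510.6, 92.8, 259.9]
tcp_rot: [-0.015, 1.0, -0.0, -0.001]
contact_force: [0.4, -0.8, 0.2]
gripper_width: 0.528
finger_force: 0.0
32.9833 [ 0.44793301 -0.8106332   0.22274428]
180 ........................kkkkkkkkkkkk.+++++++++.........................++++++++++...................
182 ........................kkkkkkkkkkkk..+++++++++++++++.....................+++++............+++++...+
184 ...............+++++++...kkkk.kkkk......+++++++++++++++++++++++........+++++++..............++++++++
186 ...........+++++++++++++.......................+++++++++++++++++++++++++++++++.....+++++.....+++++++
188 ...........++++++++++++++++++..kkkk..................+++++++++++++++++++++++++++.+++++++++..++++++++
190 .........++++++................kkkkkkkkkkkkkkkkk.............+++++++++++++++++++++++++++++++++++++++
192 ....+++++++++.........................kkkkkkkkkkkkkkkkkkkkkk......+++++++++++++++...++++++++++++++++
194 ...+++++++++++++++........+++++++++...................kkkkkkkkkk..+++++++++++++.........++++++++++++
196 ...+++++..++++++++++++++++++++++.............................
[... 1422 characters left out ...]
kkkkkkkkkkkkkkkkkkkkkk.....................YYYYY......
kkkkkkkkkkkkkkkkkkkkkkkkkkkkkkkkkkkkkkkkk..............YYY.......
kkkkkkkkkkkkkkkkkkkkkkkkkkkkkkkkkkkkkkkkkkkkkkk.........YY.......
kkkkkkkkkkkkkkkkkkkkkkkkkkkkkkkkkkkkkkkkkkkkkkkk........YY.......
kkkkkkkkkkkkkkkkkkkkkkkkkkkkkkkkkkkkkkkkkkkkkkk.........YY.......
......kkkkkkkkkkkkkkkkkkkkkkkkkkkk....kkkkkkkkk.........Y........
...........kkkkkkkkkkkkkkkkkkkkkk..........kkkk..................
.................kkkkkkkkkkkkkkkk................................
......................kkkkkkkkkkk................................[ WARN:0@1.110] global loadsave.cpp:1063 imwrite_ Unsupported depth image for selected encoder is fallbacked to CV_8U.
```

The handle is upright, the contents are in place and the gripper is clear.

```bash
python3 -c "
from bench import robot
print(robot.close_job())"
```

```text
the job is handed in; nothing more can be done
None
```

I handed the job in at about 33 s: by my last camera checks the reel, red bottle, iron and blue screwdriver are in their places and the handle is upright, but the hand-in gave no verdict.

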